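# Clear the pastry board and stand the set tins heavy end down

## Task

Using the blue scraper block and not your fingers, wipe every nut-shell chip off the pastry board into its white trough, then set the scraper back upright on the table and let go of it. The contents of each green tin have set at one end, towards which it tips when it is lifted by its middle studs: stand every tin heavy end down on the wooden board, never leaving one standing on its light end, and leave the lemon and the two mills alone.

Things in the scene. Friction and masses are not known exactly. Their poses are not given: they have to be found in the camera images.
- board: fixed wooden pastry board. Origin under the slab's centre at table height, axes along its edges, z up. Slab x -143 to 143, y -95 to 95 mm, top at z = 32 mm. Lips 8 mm wide, 11 mm high run along its +x, -x and +y edges: clear top x -135 to 135, y -95 to 87 mm. The -y edge has no lip; the trough lies beyond it, on the robot's right. Turned by up to 7 deg
- trough (a point): centre of the floor of the white plastic trough fixed along the board's open -y edge, axes as the board's. Inside 276 mm (x) by 70 mm (y), floor 6 mm above the table (26 mm below the board's top), outer walls 30 mm high
- scraper: blue scraper block standing upright on its black rubber foot, 0.14 kg. Origin at the centre of its underside, z up. Foot 26 mm (x) by 120 mm (y), 28 mm high; above it an upright grip 24 mm thick (x), 70 mm long (y), from z = 28 to 80 mm (its top), to be pinched across x. Starts on the table right of the trough
- tin_1: sealed green tin, yellow band at the middle, silver end bands, 110x40x40 mm, 0.28 to 0.4 kg; may be absent (2 or 3 of 4 are there). Starts lying on the table, long axis along world y within 25 deg. Origin at its centre, x along its length. The ends look alike, but its centre of mass lies about 27 mm from the middle towards +x or towards -x; this differs from tin to tin
- tin_1_stud (a point): centre of the tin, between its studs: a round steel stud of 8 mm radius stands 2.5 mm proud in the middle of the +y and -y faces (45 mm over both). Both are ends of one free-turning axle: gripped across the studs from above, the tin swings about them; raised 2 to 4 cm, its heavy end stays down and its light end tips up. The plain 40 mm faces beside them can be gripped firmly
- tin_2: sealed green tin, yellow band at the middle, silver end bands, 110x40x40 mm, 0.28 to 0.4 kg; may be absent (2 or 3 of 4 are there). Starts lying on the table, long axis along world y within 25 deg. Origin at its centre, x along its length. The ends look alike, but its centre of mass lies about 27 mm from the middle towards +x or towards -x; this differs from tin to tin
- tin_2_stud (a point): centre of the tin, between its studs: a round steel stud of 8 mm radius stands 2.5 mm proud in the middle of the +y and -y faces (45 mm over both). Both are ends of one free-turning axle: gripped across the studs from above, the tin swings about them; raised 2 to 4 cm, its heavy end stays down and its light end tips up. The plain 40 mm faces beside them can be gripped firmly
- tin_3: sealed green tin, yellow band at the middle, silver end bands, 110x40x40 mm, 0.28 to 0.4 kg; may be absent (2 or 3 of 4 are there). Starts lying on the table, long axis along world y within 25 deg. Origin at its centre, x along its length. The ends look alike, but its centre of mass lies about 27 mm from the middle towards +x or towards -x; this differs from tin to tin
- tin_3_stud (a point): centre of the tin, between its studs: a round steel stud of 8 mm radius stands 2.5 mm proud in the middle of the +y and -y faces (45 mm over both). Both are ends of one free-turning axle: gripped across the studs from above, the tin swings about them; raised 2 to 4 cm, its heavy end stays down and its light end tips up. The plain 40 mm faces beside them can be gripped firmly
- tin_4: sealed green tin, yellow band at the middle, silver end bands, 110x40x40 mm, 0.28 to 0.4 kg; may be absent (2 or 3 of 4 are there). Starts lying on the table, long axis along world y within 25 deg. Origin at its centre, x along its length. The ends look alike, but its centre of mass lies about 27 mm from the middle towards +x or towards -x; this differs from tin to tin
- tin_4_stud (a point): centre of the tin, between its studs: a round steel stud of 8 mm radius stands 2.5 mm proud in the middle of the +y and -y faces (45 mm over both). Both are ends of one free-turning axle: gripped across the studs from above, the tin swings about them; raised 2 to 4 cm, its heavy end stays down and its light end tips up. The plain 40 mm faces beside them can be gripped firmly
- chip_1: nut-shell chip: brown, round, 23 mm across, 9.5 mm high, 10 g; origin at the centre of its flat underside, z up from it. May be absent (3 to 5 of 6 are there). Starts on the board's top
- chip_2: nut-shell chip: brown, round, 23 mm across, 9.5 mm high, 10 g; origin at the centre of its flat underside, z up from it. May be absent (3 to 5 of 6 are there). Starts on the board's top
- chip_3: nut-shell chip: brown, round, 23 mm across, 9.5 mm high, 10 g; origin at the centre of its flat underside, z up from it. May be absent (3 to 5 of 6 are there). Starts on the board's top
- chip_4: nut-shell chip: brown, round, 23 mm across, 9.5 mm high, 10 g; origin at the centre of its flat underside, z up from it. May be absent (3 to 5 of 6 are there). Starts on the board's top
- chip_5: nut-shell chip: brown, round, 23 mm across, 9.5 mm high, 10 g; origin at the centre of its flat underside, z up from it. May be absent (3 to 5 of 6 are there). Starts on the board's top
- chip_6: nut-shell chip: brown, round, 23 mm across, 9.5 mm high, 10 g; origin at the centre of its flat underside, z up from it. May be absent (3 to 5 of 6 are there). Starts on the board's top
- lemon: lemon lying on the table behind the tins, 71x53x51 mm; a bystander; origin at its underside
- salt_mill: mill with white filling, 44 mm across, 90 mm high, behind the board; a bystander; origin at its underside
- pepper_mill: mill with dark filling, 44 mm across, 90 mm high, behind the board; a bystander; origin at its underside
Not all that is in view belongs to the job. What is shaped like the tin_3 but pink is not meant.

How it is judged:
On the way, in this order (a step that is already met when the one before it is completed fails the run):
1. all chips that are present lie in the trough (y of chip_1 in the frame of board between -0.166 and -0.096 m and x of chip_1 in the frame of board between -0.139 and 0.139 m and height (world z) of each of chip_1, chip_2, chip_3, chip_4, chip_5, chip_6 below 0.03 m and y of chip_2 in the frame of board between -0.166 and -0.096 m and x of chip_2 in the frame of board between -0.139 and 0.139 m and y of chip_3 in the frame of board between -0.166 and -0.096 m and x of chip_3 in the frame of board between -0.139 and 0.139 m and y of chip_4 in the frame of board between -0.166 and -0.096 m and x of chip_4 in the frame of board between -0.139 and 0.139 m and y of chip_5 in the frame of board between -0.166 and -0.096 m and x of chip_5 in the frame of board between -0.139 and 0.139 m and y of chip_6 in the frame of board between -0.166 and -0.096 m and x of chip_6 in the frame of board between -0.139 and 0.139 m), for 0.3 s.
2. the scraper stands upright on the table, released (height (world z) of scraper below 0.006 m and angle between scraper's own z axis and vertical below 0.1 rad and linear speed of scraper below 0.03 m/s and contact force between the fingers and scraper below 0.1 N), for 0.3 s.
At the end, for the whole second after the job is handed in: Every chip present lies in the trough; the scraper stands upright on the table (within 0.1 rad), released; every tin present stands at rest on the wooden board's top, its axis at least 10 mm inside the lips and the open edge, upright within 0.12 rad, heavy end down (all of step 1 and all of step 2 and x of tin_1 in the frame of board between -0.125 and 0.125 m and y of tin_1 in the frame of board between -0.083 and 0.078 m and angle between the x axis of each of tin_1, tin_2, tin_3, tin_4 and the z axis of board, either way round below 0.12 rad and height (world z) of each of tin_1_core, tin_2_core, tin_3_core, tin_4_core below 0.07 m and height (world z) of tin_1 between 0.08 and 0.093 m and linear speed of each of tin_1, tin_2, tin_3, tin_4 below 0.03 m/s and x of tin_2 in the frame of board between -0.125 and 0.125 m and y of tin_2 in the frame of board between -0.083 and 0.078 m and height (world z) of tin_2 between 0.08 and 0.093 m and x of tin_3 in the frame of board between -0.125 and 0.125 m and y of tin_3 in the frame of board between -0.083 and 0.078 m and height (world z) of tin_3 between 0.08 and 0.093 m and x of tin_4 in the frame of board between -0.125 and 0.125 m and y of tin_4 in the frame of board between -0.083 and 0.078 m and height (world z) of tin_4 between 0.08 and 0.093 m); the robot touches nothing.
It fails at once if the robot's fingers touch a chip (the chips are moved with the scraper only) (contact force between the fingers and chip_1 above 0.5 N or contact force between the fingers and chip_2 above 0.5 N or contact force between the fingers and chip_3 above 0.5 N or contact force between the fingers and chip_4 above 0.5 N or contact force between the fingers and chip_5 above 0.5 N or contact force between the fingers and chip_6 above 0.5 N).
It fails at once if a tin is stood on its light end ((angle between the x axis of tin_1 and the z axis of board, either way round below 0.15 rad and height (world z) of tin_1_core above 0.085 m and contact force between tin_1 and anything else above 1 N and linear speed of tin_1 below 0.02 m/s and contact force between the fingers and tin_1 below 0.1 N) or (angle between the x axis of tin_2 and the z axis of board, either way round below 0.15 rad and height (world z) of tin_2_core above 0.085 m and contact force between tin_2 and anything else above 1 N and linear speed of tin_2 below 0.02 m/s and contact force between the fingers and tin_2 below 0.1 N) or (angle between the x axis of tin_3 and the z axis of board, either way round below 0.15 rad and height (world z) of tin_3_core above 0.085 m and contact force between tin_3 and anything else above 1 N and linear speed of tin_3 below 0.02 m/s and contact force between the fingers and tin_3 below 0.1 N) or (angle between the x axis of tin_4 and the z axis of board, either way round below 0.15 rad and height (world z) of tin_4_core above 0.085 m and contact force between tin_4 and anything else above 1 N and linear speed of tin_4 below 0.02 m/s and contact force between the fingers and tin_4 below 0.1 N)).
It fails at once if the lemon or a mill is moved by more than 3 cm or a mill is knocked over (distance of any of lemon, salt_mill, pepper_mill from where it was at the start of the episode above 0.03 m or angle between any of salt_mill, pepper_mill's own z axis and vertical above 0.5 rad).
Of tin_1, tin_2, tin_3, tin_4 only 2 to 3 are there at a start; the rules pass over those that are not, and their reading is None.
Of chip_1, chip_2, chip_3, chip_4, chip_5, chip_6 only 3 to 5 are there at a start; the rules pass over those that are not, and their reading is None.
At some moment in a run one of tin_1, tin_2, tin_3, tin_4 may be knocked a few centimetres aside while the robot is not near it.
Once in a run the grip may slacken for a moment while it holds something.
It also fails if it takes over 208 s, if anything falls off the work surface, if the arm or the gripper's body presses on something with over 40 N, if the wrist force passes 120 N, or if a joint passes its speed limit or range.

## Robot

A 7-joint arm with a two-finger parallel gripper is mounted at the origin on a cart in front of the work surface, level with it; the furniture and walls round the work are solid. World frame = base frame: x ahead of the robot, y to its left, z up, the work surface at z = 0. Lengths are in m, angles in rad, forces in N, time in s.
With the tool pointing down it reaches from about 0.4 to 0.85 m from the base axis. Payload 6.9 kg.
Tool frame: the origin (TCP) lies midway between the tips of the shut fingers; the grasp point (between the pads) lies behind it (ctrl.pinch_z is the z of the grasp point in the tool frame, in m); z points along the fingers, y is the line along which they close (so a half turn about z gives the same grasp; the last joint's range is limited). The gripper opens to 85 mm and grips with 20 to 120 N. Pads are 22 mm wide; open, the fingers measure 114 mm over their backs; the gripper's body (76 mm by 85 mm) begins 54 mm behind the grasp point. The pads swing forward as they close: fully open they stand 13 mm farther back than shut.
Start: joints at [-1.044, 0.507, -0.238, 1.5, 0.126, 1.149, -0.155], TCP at [0.256, 0.57, 0.231] pointing down, gripper open.
Joint ranges: [-3.08, 3.08], [-0.24, 2.05], [-1.43, 1.35], [0, 2.5], [-1.52, 4.66], [0.17, 1.96], [-2.89, 2.89]. Speed limits (rad/s): [2.39, 2.39, 3.14, 3.14, 3.14, 3.14, 3.14].

## Interface

Orientations are given as a unit quaternion [w, x, y, z].
In Python, from station import ctrl, get_state, vision, ticket, models gives the robot as it stands. Calls block until the motion is done:
- ctrl.movep(position, orientation): joint-space move of the TCP to a pose.
- ctrl.movel(position, frame=None, max_speed=0.15): straight line of the TCP; frame=None keeps the orientation; max_speed is the mean speed in m/s.
- ctrl.set_joints(angles): joint-space move.
- ctrl.ungrasp() and ctrl.close_gripper(force=None): open the fingers fully, or close them until they stop; force is the grip in N (None keeps the last).
- ctrl.pause(seconds).
- ctrl.ik(position, orientation): joint angles nearest the present ones, or None.
- get_state(): the state.
- vision.grab_frame(name): name is "scene" or "top" or "wrist"; returns (picture, depth): 384x512x3 uint8, blue, green, red; 384x512 float32, m along the optical axis (not along the pixel's ray), 0 where there is no reading.
- vision.camera_info(name): a dict with "mtx" (3x3 intrinsics, pixels), "dist_coeffs" ([k1, k2, p1, p2, k3] as OpenCV has them; the pictures are not rectified), "R" (3x3) and "t" (3): a world point X has camera coordinates R X + t; the wrist camera has in their place "hand_eye" (4x4, takes a point from camera to tool coordinates, whose origin is the TCP and whose axes are the flange's). Camera axes: x right, y down, z forward; pixel columns grow to the right and rows downward; lengths in m; the calibration is good to about 2 mm. A picture is of the moment at which its call begins: read the wrist's pose just before it. camera_info takes no time and is no camera call.
A pose or a line that the arm cannot do raises ctrl.Unreachable and nothing moves.
- ticket.close_job(): hands the job in; it is judged then, once.
Trained networks look in the newest picture that a camera, given by its name, has taken for a name from the list of things; names that differ only in an ending like _2 or _b are one class to them, and where a whole thing is asked for, a point or a joint stands for the part that bears it (a point fixed in the world has none). Each returns a list of dicts, best first, with "p" (0 to 1); they miss things now and then, are a little off and sometimes report something else, mostly with a low value. They report only what shows in the picture. A call takes as long as a camera call. They do not tell look-alikes from the thing itself.
- models.recognise(camera, target): "point" ([column, row] in pixels, amid what is visible of it).
- models.masks_of(camera, target): "mask" (384x512 bool, what is visible of it) and "point" ([column, row] in pixels, amid what is visible of it).
The state is a dict: "time": time; "qpos": joint angles; "qd": joint speeds; "tau": joint torques, N m; "tcp_pos": TCP position; "eef_rot": TCP orientation; "contact_force": force on the tool from outside, world axes, zero at the start; "wrist_torque": the same for the moment, N m; "width": finger opening in m; "gripper_force": force on a finger pad.
Only numpy, scipy, OpenCV 4.12 (cv2) and the standard library are available. Lean on these libraries where they do the work, as an engineer would, in place of code of your own. Each camera call takes 0.05 s, during which the arm holds its last target. There are 200 camera calls.

## Working session

There is one attempt and no reset: what is moved stays moved. The work goes in short steps, each a Python script; the robot and the scene stay as the last script left them, time stands still between calls to the robot, and variables do not carry over. Pictures are saved under pics/ and viewed, at most 14 in all, crops included, and the job is handed in when it is done.

```bash
mkdir -p pics; ls
cat > h.py <<'E'
import numpy as np, cv2
from station import ctrl, get_state, vision, ticket, models
def ray(cam,px):
    c=vision.camera_info(cam);u=cv2.undistortPoints(np.array(px,float).reshape(-1,1,2),np.array(c['mtx']),np.array(c['dist_coeffs']))[:,0]
    return np.c_[u,np.ones(len(u))],np.array(c['R']),np.array(c['t'])
def at_z(cam,px,z):
    d,R,t=ray(cam,px);o=-R.T@t;w=d@R
    return o+w*((z-o[2])/w[:,2])[:,None]
def by_depth(cam,px,dep):
    d,R,t=ray(cam,px);return (d*np.asarray(dep)[:,None]-t)@R
def cloud(cam,mask,dep):
    r,c=np.nonzero(mask&(dep>0));return by_depth(cam,np.c_[c,r],dep[r,c])
E
python3 - <<'E'
from h import *
for n in("scene","top"):
    p,d=vision.grab_frame(n);cv2.imwrite(f'pics/{n}0.png',p);np.save(f'{n}0.npy',d)
    c=vision.camera_info(n);print(n,-np.array(c['R']).T@c['t'])
for t in("board","trough","scraper","tin_1","tin_1_stud","chip_1","lemon","salt_mill","pepper_mill"):
    for m in models.recognise("top",t): 
        px=m['point'];w=by_depth("top",[px],[d[int(px[1]),int(px[0])]])[0];print(t,round(m['p'],2),np.round(px),np.round(w,3))
print(ctrl.pinch_z,get_state())
E
```

```text
pics
scene [-0.31483121 -0.75149572  0.93748336]
top [0.40841296 0.00791994 1.34570928]
board 0.8 [316. 207.] [ 0.57  -0.175  0.03 ]
board 0.17 [209. 154.] [0.773 0.239 0.051]
trough 0.68 [314. 210.] [ 0.561 -0.167  0.027]
trough 0.2 [232. 199.] [0.599 0.146 0.037]
scraper 0.79 [376. 229.] [ 0.486 -0.394  0.059]
tin_1 0.88 [148. 235.] [0.457 0.465 0.04 ]
tin_1 0.71 [184. 241.] [0.438 0.322 0.042]
tin_1 0.53 [232. 199.] [0.6   0.148 0.039]
tin_1 0.51 [182. 205.] [0.574 0.338 0.039]
tin_1_stud 0.65 [185. 241.] [0.437 0.319 0.039]
chip_1 0.16 [208. 155.] [0.77  0.243 0.052]
lemon 0.73 [207. 153.] [0.778 0.246 0.051]
lemon 0.23 [183. 205.] [0.574 0.332 0.042]
salt_mill 0.69 [184. 243.] [0.43  0.327 0.035]
pepper_mill 0.7 [305. 150.] [ 0.782 -0.128  0.079]
-0.0187 {'time': 0.55, 'qpos': array([-1.0435025 ,  0.50750397, -0.23761131,  1.50024357,  0.12568001,
        1.14889241, -0.15479347]), 'qd': array([ 1.65033157e-03, -1.23654373e-03,  7.58865087e-05, -7.20456057e-05,
       -1.92720724e-04,  8.35504513e-05,  5.98665725e-04]), 'tau': array([ 6.19243765e-04, -6.19934893e+01, -2.18312658e+00, -2.49820644e+01,
        1.38591058e-02,  2.62168927e-03, -2.99836665e-05]), 'tcp_pos': array([0.2558722 , 0.57018831, 0.23125782]), 'eef_rot': array([-2.22765156e-05,  2.09342167e-01,  9.77842449e-01, -3.15934704e-05]), 'contact_force': array([-0.10562712, -0.24054382,  0.16277161]), 'wrist_torque': array([-0.01902507, -0.01182804,  0.0114936 ]), 'gripper_force': 0.0, 'width': 0.08554471912317914}
```

```bash
python3 -c "
import cv2,numpy as np
cv2.imwrite('pics/both.png',np.vstack([cv2.imread('pics/scene0.png'),cv2.imread('pics/top0.png')])[:, :]) "
```

```text
(no output)
```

View pics/top0.png

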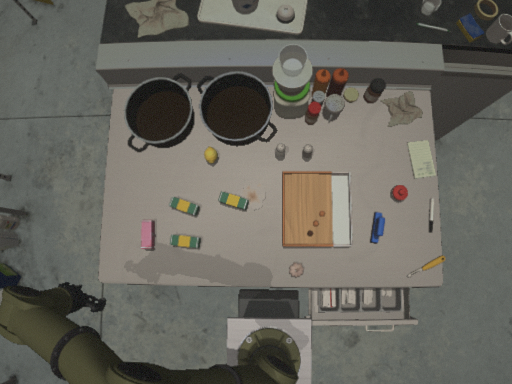

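View pics/scene0.png

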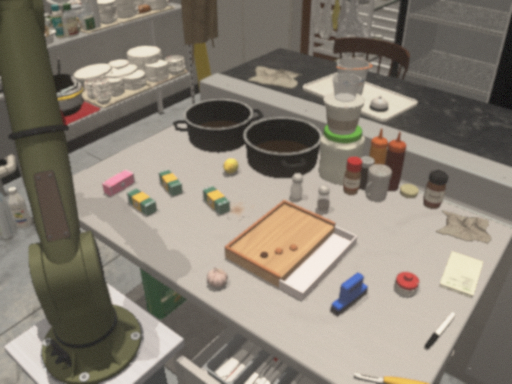

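Three green tins, one pink look-alike at (148,235), a board with three chips visible at (310,233), (316,224) and (322,214), and the scraper at (376,229). I'll go and look closer with the wrist camera.

```bash
cat >> h.py <<'E'
from scipy.spatial.transform import Rotation as Ro
def down(yaw): return np.array([0,np.cos(yaw/2),np.sin(yaw/2),0])  # tool x at yaw, closing line at yaw-90deg
def wcam():
    s=get_state();q=s['eef_rot'];p,d=vision.grab_frame("wrist");T=np.eye(4)
    T[:3,:3]=Ro.from_quat(q[[1,2,3,0]]).as_matrix();T[:3,3]=s['tcp_pos']
    c=vision.camera_info("wrist");return p,d,T@np.array(c['hand_eye'])
def wxyz(T,px,d=None,z=None):
    c=vision.camera_info("wrist");u=cv2.undistortPoints(np.array(px,float).reshape(-1,1,2),np.array(c['mtx']),np.array(c['dist_coeffs']))[:,0]
    r=np.c_[u,np.ones(len(u))]
    if z is None: return (r*np.asarray(d)[:,None])@T[:3,:3].T+T[:3,3]
    w=r@T[:3,:3].T;return T[:3,3]+w*((z-T[2,3])/w[:,2])[:,None]
def wcloud(T,mask,dep):
    r,c=np.nonzero(mask&(dep>0));return wxyz(T,np.c_[c,r],dep[r,c])
def st(m=''):
    s=get_state();print(m,round(s['time'],1),'tcp',np.round(s['tcp_pos'],4),'w',round(s['width'],4),'gf',round(s['gripper_force'],1),'F',np.round(s['contact_force'],1))
E
python3 - <<'E'
from h import *
for y in (0,np.pi): print(y,ctrl.ik([0.5,-0.15,0.42],down(y)),ctrl.ik([0.48,-0.39,0.2],down(y)))
print(vision.camera_info("wrist")['hand_eye'])
ctrl.movep([0.50,-0.16,0.42],down(0))
st()
p,d,T=wcam();cv2.imwrite('pics/w1.png',p);np.savez('w1.npz',p=p,d=d,T=T)
for t in("chip_1","board","trough","scraper"):
    for m in models.masks_of("wrist",t):
        w=wcloud(T,m['mask'],d);print(t,round(m['p'],2),np.round(m['point']),m['mask'].sum(),np.round(np.median(w,0),3))
E
```

```text
0 [-0.20311619  0.28787677  0.64800956  1.39769944 -0.17251425  1.51292966
 -1.1359283 ] [ 0.06158123  0.76553696  1.13437215  1.57539581 -0.71747247  1.27007075
 -0.25966814]
3.141592653589793 [-0.10845637  0.26996323  0.50221338  1.39661248 -0.12899318  1.50755468
  1.95734096] [ 0.31161108  0.57231644  0.55862314  1.57232742 -0.32930329  1.09219361
  2.52230121]
[[-4.65022244e-05 -9.57103457e-01 -2.89746389e-01  7.49831633e-02]
 [ 9.99999489e-01  2.48185410e-04 -9.80310109e-04  4.39803058e-04]
 [ 1.01016902e-03 -2.89746287e-01  9.57102956e-01 -1.43238366e-01]
 [ 0.00000000e+00  0.00000000e+00  0.00000000e+00  1.00000000e+00]]
 3.3 tcp [ 0.5004 -0.159   0.4196] w 0.0855 gf 0.0 F [-0.2  0.3  0.8]
chip_1 0.68 [252. 167.] 151 [ 0.471 -0.151  0.041]
chip_1 0.65 [281. 118.] 149 [ 0.548 -0.195  0.041]
chip_1 0.51 [265. 140.] 162 [ 0.509 -0.172  0.04 ]
board 0.86 [269.  94.] 31892 [ 0.584 -0.176  0.032]
trough 0.65 [268.  96.] 32199 [ 0.583 -0.176  0.032]
scraper 0.9 [410. 152.] 2210 [ 0.5   -0.4    0.046]
```

View pics/w1.png

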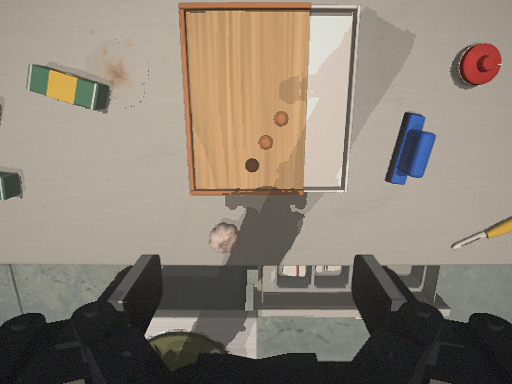

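The picture shows the board with exactly three chips, at (252,167), (265,140) and (281,118), and the scraper at (410,150). Next I'll fit the board and scraper poses from depth.

Run:
```python
from h import *
z=np.load('w1.npz');p,d,T=z['p'],z['d'],z['T']
C=wcloud(T,np.ones(d.shape,bool),d)
B=C[(C[:,0]>.38)&(C[:,0]<.78)&(C[:,1]>-.34)&(C[:,1]<0)]
print('ztop med',np.median(B[(B[:,2]>.026)&(B[:,2]<.036),2]),'table',np.median(C[(abs(C[:,2])<.01),2]))
top=B[(B[:,2]>.024)&(B[:,2]<.05)]
px=wxyz(T,[[190,194],[179,3],[310,4],[303,194]],z=.043);print(np.round(px,4))
r=cv2.minAreaRect((top[:,:2]*1000).astype(np.float32));print(r)
m=models.masks_of("wrist","scraper")[0]['mask']
S=wcloud(T,m,d);
for lo,hi in((.02,.036),(.07,.09)):
    k=S[(S[:,2]>lo)&(S[:,2]<hi)];print(lo,len(k),np.median(k[:,2]),cv2.minAreaRect((k[:,:2]*1000).astype(np.float32)))
lip=B[(B[:,2]>.039)&(B[:,2]<.048)&(B[:,1]>-.09)]
print('lip+y',len(lip),np.polyfit(lip[:,0],lip[:,1],1))
```

```text
ztop med 0.03255870192460247 table 0.0005785884433168742
[[ 0.4233 -0.0478  0.043 ]
 [ 0.7066 -0.0473  0.043 ]
 [ 0.7055 -0.234   0.043 ]
 [ 0.4236 -0.2355  0.043 ]]
((565.777099609375, -178.41603088378906), (266.68212890625, 285.59661865234375), 89.98210144042969)
0.02 657 0.028493640978607626 ((495.48583984375, -406.70562744140625), (27.36260223388672, 115.17674255371094), 78.08312225341797)
0.07 762 0.07986418603434292 ((495.1841125488281, -406.6681213378906), (23.993492126464844, 68.6156005859375), 79.23798370361328)
lip+y 1328 [-0.00853939 -0.05016005]
```

Run:
```python
from h import *
yw=np.deg2rad(-11.3)
ctrl.movep([.4953,-.4067,.2],down(yw)); ctrl.movel([.4953,-.4067,.038]); st('pre')
ctrl.close_gripper(60); st('closed'); z0=get_state()['tcp_pos'][2]
ctrl.movel([.4953,-.4067,.16]); st('lift')
ctrl.movep([.5095,-.10,.16],down(0)); st('over')
zt=z0+.0335
ctrl.movel([.5095,-.10,zt+.02]); ctrl.movel([.5095,-.10,zt],max_speed=.05); st('down %.4f'%zt)
e=zt-get_state()['tcp_pos'][2]
print(get_state()['eef_rot'])
p,d,T=wcam();cv2.imwrite('pics/w2.png',p); print('corr',e); open('z0','w').write(str(z0))
```

```text
pre 6.1 tcp [ 0.4958 -0.4072  0.039 ] w 0.0855 gf 0.0 F [-0.2 -0.9  1.2]
closed 6.7 tcp [ 0.4954 -0.4068  0.0382] w 0.0233 gf 62.0 F [-0.5 -0.5  1.6]
lift 7.7 tcp [ 0.495  -0.4061  0.159 ] w 0.0234 gf 61.9 F [ 0.2 -0.  -1.1]
over 8.8 tcp [ 0.5097 -0.1015  0.1601] w 0.0234 gf 61.7 F [ 0.4 -0.6 -2.1]
down 0.0717 10.0 tcp [ 0.5094 -0.1     0.0715] w 0.0232 gf 62.3 F [ 0.5 -0.2 -1. ]
[-1.05719014e-05  9.99999970e-01 -3.87580797e-05 -2.39849075e-04]
corr 0.00017186757140570663
```

View pics/w2.png

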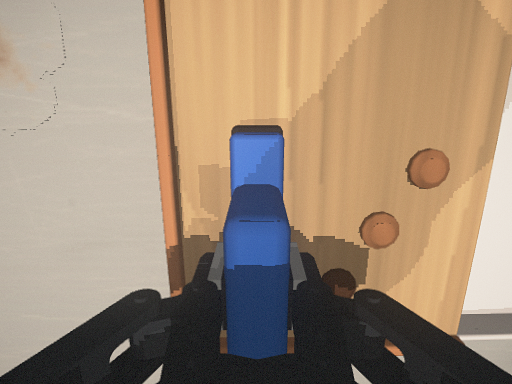

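The scraper is held square, with its far end (row 127) beyond the farthest chip (row 168). Wiping now.

Run:
```python
from h import *
zt=float(open('z0').read())+.0335
ctrl.movel([.5095,-.238,zt],max_speed=.07); st('swept')
ctrl.movel([.5095,-.238,zt+.13]); st('up')
ctrl.movep([.50,-.13,.40],down(0))
p,d,T=wcam();cv2.imwrite('pics/w3.png',p)
for m in models.masks_of("wrist","chip_1"):
    print(round(m['p'],2),m['point'],np.round(np.median(wcloud(T,m['mask'],d),0),3))
```

```text
swept 12.2 tcp [ 0.5096 -0.2376  0.0716] w 0.0233 gf 62.6 F [-0.   0.3 -1.3]
up 13.2 tcp [ 0.5091 -0.2376  0.2008] w 0.0234 gf 62.6 F [-0.6 -0.4 -1.1]
0.66 [340.6, 165.5] [ 0.471 -0.267  0.016]
0.52 [344.8, 116.2] [ 0.548 -0.267  0.016]
0.45 [340.3, 139.4] [ 0.509 -0.267  0.016]
```

View pics/w3.png

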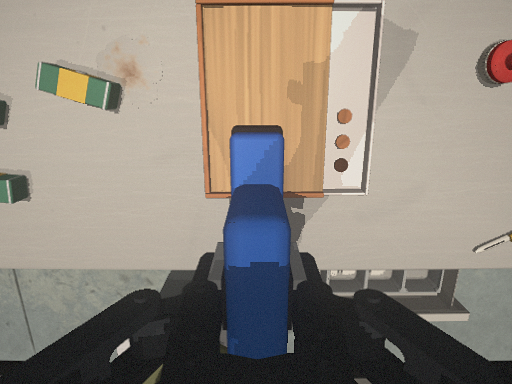

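All three chips lie in the trough: (341,165), (340,139) and (345,116). The board is clear. I'll set the scraper back and then look at the tins.

```bash
cat >> h.py <<'E'
def tins(tag,verbose=True):
    """wrist picture -> list of (p, centre xy, long-axis angle, top z) of green tins"""
    p,d,T=wcam();cv2.imwrite(f'pics/{tag}.png',p);out=[]
    hsv=cv2.cvtColor(p,cv2.COLOR_BGR2HSV)
    for m in models.masks_of("wrist","tin_1"):
        k=m['mask'];g=((hsv[...,0]>60)&(hsv[...,0]<90)&(hsv[...,1]>80))[k].mean()
        w=wcloud(T,k,d);w=w[w[:,2]>.03]
        if len(w)<50: continue
        (cx,cy),(a,b),an=cv2.minAreaRect((w[:,:2]*1000).astype(np.float32))
        if a<b: an+=90
        out.append((m['p'],np.array([cx,cy])/1000,an,np.median(w[:,2]),g,max(a,b),min(a,b)))
        if verbose: print(tag,'p%.2f'%m['p'],np.round([cx,cy]),'ang %.1f'%an,'z %.3f green %.2f'%(np.median(w[:,2]),g),'size',round(max(a,b)),round(min(a,b)),np.round(m['point']))
    return out
E
python3 - <<'E'
from h import *
z0=float(open('z0').read())
ctrl.movep([.4953,-.41,.18],down(0)); ctrl.movel([.4953,-.41,z0+.02]); ctrl.movel([.4953,-.41,z0+.0005],max_speed=.04); st('low')
ctrl.ungrasp(); ctrl.pause(.3); ctrl.movel([.4953,-.41,.2]); st('released')
ctrl.movep([.45,.28,.42],down(0)); st()
tins('w4')
E
```

```text
low 17.1 tcp [ 0.4952 -0.4099  0.0383] w 0.0232 gf 62.5 F [-0.4  0.5 -1.7]
released 19.3 tcp [ 0.495  -0.4095  0.199 ] w 0.0853 gf 0.0 F [-1.2  0.2 -1.1]
 21.8 tcp [0.4504 0.2792 0.4198] w 0.0854 gf 0.0 F [ 0.  -0.7 -0.3]
w4 p0.93 [460. 471.] ang 2.7 z 0.040 green 0.00 size 109 42 [138. 140.]
w4 p0.92 [571. 333.] ang 70.5 z 0.041 green 0.17 size 108 41 [223.  65.]
w4 p0.91 [593. 142.] ang 73.0 z 0.041 green 0.37 size 110 42 [346.  53.]
w4 p0.78 [436. 324.] ang 84.8 z 0.041 green 0.01 size 110 41 [231. 153.]
```

View pics/w4.png

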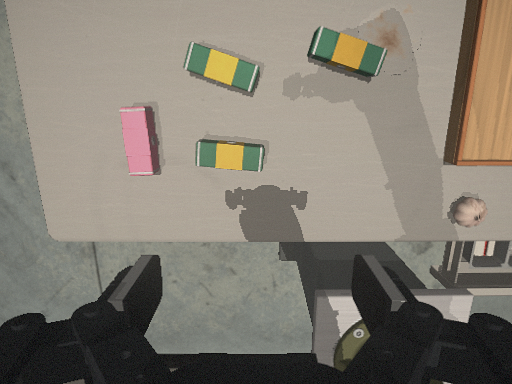

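Three green tins are lying at (223,65), (346,53) and (231,153); the pink one at (138,140) is not meant. I'll lift the nearest tin by its studs first.

```bash
cat >> h.py <<'E'
def best_yaw(xy,yaw):
    c=[]
    for y in (yaw,yaw+np.pi,yaw-np.pi):
        q=ctrl.ik([xy[0],xy[1],.1],down(y))
        if q is not None: c.append((abs(q[6]),y))
    return min(c)[1]
def pick(xy,ang,zt=.008,F=60):
    y=best_yaw(xy,np.deg2rad(ang));print('yaw',round(y,3))
    ctrl.movep([*xy,.16],down(y));ctrl.movel([*xy,zt+.03]);ctrl.movel([*xy,zt],max_speed=.05);st('pre')
    ctrl.close_gripper(F);st('grip')
E
python3 - <<'E'
from h import *
pick(np.array([.593,.142]),73)
ctrl.movel([.593,.142,.038],max_speed=.04); ctrl.pause(.5); st('up3')
p,d,T=wcam();cv2.imwrite('pics/w5.png',p)
s,_=vision.grab_frame("scene");cv2.imwrite('pics/s5.png',np.hstack([p,cv2.resize(s[120:300,120:320],(426,384))])[:,:][::1])
im=cv2.imread('pics/s5.png');cv2.imwrite('pics/s5.png',cv2.resize(im,(800,int(im.shape[0]*800/im.shape[1]))))
E
```

```text
yaw 1.274
pre 25.1 tcp [0.5931 0.1419 0.0079] w 0.0854 gf 0.0 F [-0.3  0.1  0.2]
grip 25.6 tcp [0.5934 0.142  0.0087] w 0.0431 gf 61.1 F [-0.7 -0.2  5.5]
up3 27.0 tcp [0.5934 0.1425 0.0383] w 0.0437 gf 61.7 F [1.4 3.4 5. ]
```

View pics/s5.png

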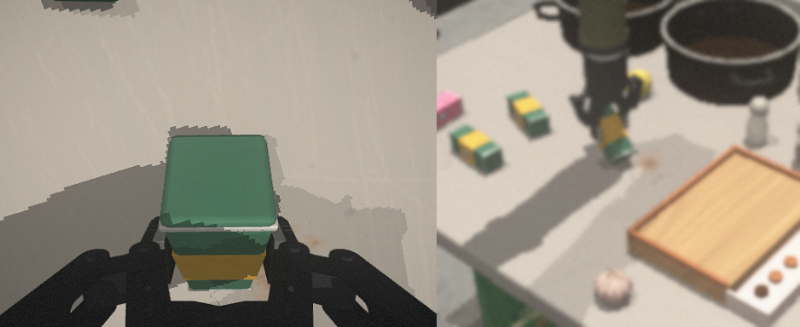

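The end on the camera side has tipped up (top face at about (218,180)), so the heavy end is towards -y. Raising further to see if it hangs vertical.

Run:
```python
from h import *
x,y=.593,.142
for z in (.055,.07,.105): ctrl.movel([x,y,z],max_speed=.04); st()
ctrl.pause(1); st('hang')
p,d,T=wcam();s,_=vision.grab_frame("scene")
im=np.hstack([p,cv2.resize(s[120:300,120:320],(426,384))]);cv2.imwrite('pics/s6.png',cv2.resize(im,(800,int(im.shape[0]*800/im.shape[1]))))
```

```text
27.6 tcp [0.5927 0.1419 0.0549] w 0.0436 gf 63.1 F [-0.  -0.4 -3. ]
 28.2 tcp [0.5931 0.1421 0.0703] w 0.0432 gf 63.1 F [ 0.2  0.5 -2.3]
 29.2 tcp [0.5928 0.142  0.1047] w 0.0432 gf 63.1 F [-0.   0.7 -2.7]
hang 30.2 tcp [0.593 0.142 0.105] w 0.0437 gf 63.1 F [ 0.1  0.6 -2. ]
```

View pics/s6.png

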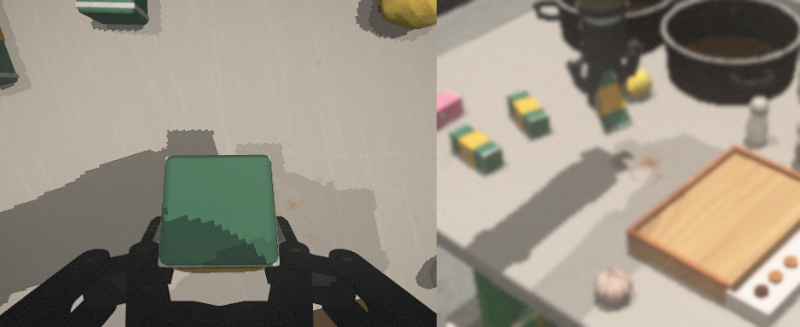

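```bash
cat >> h.py <<'E'
def tilt():
    p,d,T=wcam();h=cv2.cvtColor(p,cv2.COLOR_BGR2HSV)
    k=(h[...,0]>60)&(h[...,0]<90)&(h[...,1]>80)&(d<.2)&(d>0)
    k=cv2.erode(k.astype(np.uint8),np.ones((7,7)))>0
    n,l,s,_=cv2.connectedComponentsWithStats(k.astype(np.uint8));i=1+np.argmax(s[1:,4])
    w=wcloud(T,l==i,d);c=w.mean(0);nn=np.linalg.svd(w-c,full_matrices=False)[2][2];nn*=np.sign(nn[2])
    s=get_state();R=Ro.from_quat(s['eef_rot'][[1,2,3,0]]).as_matrix()
    print('tilt deg %.1f'%np.rad2deg(np.arccos(nn[2])),'normal in tool',np.round(R.T@nn,3),'face centre in tool',np.round(R.T@(c-s['tcp_pos']),4))
    return nn
E
python3 - <<'E'
from h import *
tilt()
E
```

```text
tilt deg 39.9 normal in tool [ 0.642  0.007 -0.767] face centre in tool [ 0.0325 -0.0046 -0.0568]
```

The tin rests with its upper corner on the gripper's palm at a 40° tilt. Tilting the tool by 50° should let it hang vertical, so I'll check reach first.

```bash
cat >> h.py <<'E'
PHI=np.deg2rad(50)
def tq(yaw,phi=None):
    q=down(yaw);r=Ro.from_quat(q[[1,2,3,0]])*Ro.from_euler('y',PHI if phi is None else phi);q=r.as_quat();return q[[3,0,1,2]],r.as_matrix()
OFF=np.array([-.002,0,-.0146])   # stud in tool frame
def stud_pose(stud,yaw,phi=None,off=OFF):
    q,R=tq(yaw,phi);return np.array(stud)-R@off,q
E
python3 - <<'E'
from h import *
for h in (0,.4,-.4,np.pi/2,1.2,-np.pi/2):
    for x in (.47,.56,.645):
        for z in (.088,.2):
            p,q=stud_pose([x,-.14,z],h);j=ctrl.ik(p,q);print(round(h,2),x,z,None if j is None else np.round(j,2))
E
```

```text
0 0.47 0.088 None
0 0.47 0.2 None
0 0.56 0.088 None
0 0.56 0.2 [ 1.17  0.6  -1.22  2.44  2.49  0.58  2.6 ]
0 0.645 0.088 [ 0.92  0.91 -1.03  2.34  2.62  0.81  2.62]
0 0.645 0.2 [ 0.86  0.54 -0.83  2.26  2.72  0.41  2.33]
0.4 0.47 0.088 None
0.4 0.47 0.2 [ 1.46  0.52 -1.04  2.43  4.36  0.28  1.31]
0.4 0.56 0.088 [ 1.22  0.91 -1.03  2.36  3.09  0.35  2.67]
0.4 0.56 0.2 [ 1.17  0.53 -0.84  2.28  4.4   0.29  1.17]
0.4 0.645 0.088 [ 1.19  1.06 -1.22  2.18  2.34  0.37 -2.86]
0.4 0.645 0.2 [-0.18  0.8   1.15  2.12  4.5   1.41  0.74]
-0.4 0.47 0.088 None
-0.4 0.47 0.2 None
-0.4 0.56 0.088 None
-0.4 0.56 0.2 [ 0.51  0.4  -0.63  2.47  2.31  0.74  2.12]
-0.4 0.645 0.088 [ 0.56  0.82 -0.83  2.35  2.33  1.1   2.24]
-0.4 0.645 0.2 [ 0.35  0.45 -0.44  2.27  2.26  0.62  2.2 ]
1.57 0.47 0.088 [ 0.88  0.84 -0.36  1.78 -0.49  1.13  0.91]
1.57 0.47 0.2 [ 0.81  0.67 -0.24  1.72 -0.56  1.36  0.88]
1.57 0.56 0.088 [ 0.77  0.91 -0.34  1.57 -0.51  1.22  0.81]
1.57 0.56 0.2 [ 0.71  0.76 -0.23  1.51 -0.58  1.42  0.76]
1.57 0.645 0.088 [ 0.67  0.99 -0.3   1.33 -0.53  1.32  0.71]
1.57 0.645 0.2 [ 0.62  0.86 -0.19  1.27 -0.61  1.5   0.66]
1.2 0.47 0.088 [ 1.07  0.8  -0.5   2.   -0.68  0.82  0.86]
1.2 0.47 0.2 [ 0.98  0.58 -0.35  1.94 -0.74  1.08  0.79]
1.2 0.56 0.088 [ 0.94  0.85 -0.48  1.82 -0.68  0.86  0.74]
1.2 0.56 0.2 [ 0.86  0.66 -0.35  1.76 -0.74  1.09  0.66]
1.2 0.645 0.088 [ 0.82  0.9  -0.43  1.62 -0.67  0.93  0.63]
1.2 0.645 0.2 [ 0.72  0.74 -0.25  1.56 -0.77  1.15  0.58]
-1.57 0.47 0.088 [ 0.39  1.07 -1.23  2.14  1.28  1.91  1.56]
-1.57 0.47 0.2 [ 0.42  0.81 -1.23  2.06  1.15  1.85  1.8 ]
-1.57 0.56 0.088 [-0.89  1.26  1.31  1.92 -0.52  0.64 -2.73]
-1.57 0.56 0.2 [ 0.41  0.91 -1.23  1.84  1.29  1.95  1.96]
-1.57 0.645 0.088 [ 0.3   1.08 -1.03  1.66  1.44  1.84  2.01]
-1.57 0.645 0.2 [ 0.31  0.91 -1.03  1.6   1.34  1.86  2.16]
```

```bash
cat >> h.py <<'E'
def carry(x,y=-.14,h=np.pi/2):
    s=get_state()['tcp_pos'];ctrl.movel([s[0],s[1],.2],max_speed=.1);st('lifted')
    p,q=stud_pose([x,y,.2],h);ctrl.movep(p,q);ctrl.pause(1);st('over');tilt()
    p,q=stud_pose([x,y,.13],h);ctrl.movel(p,max_speed=.06);ctrl.pause(.5);st('near')
E
python3 - <<'E'
from h import *
carry(.66);tilt()
p,d,T=wcam();s,_=vision.grab_frame("scene")
im=np.hstack([p,cv2.resize(s[120:300,200:400],(426,384))]);cv2.imwrite('pics/s7.png',cv2.resize(im,(800,int(im.shape[0]*800/im.shape[1]))))
E
```

```text
lifted 31.4 tcp [0.5925 0.142  0.1993] w 0.0432 gf 63.1 F [ 0.6 -0.4 -3.9]
over 33.7 tcp [ 0.66   -0.1276  0.1921] w 0.0436 gf 63.2 F [ 0.1  0.3 -3.8]
tilt deg 1.0 normal in tool [ 0.777 -0.002 -0.63 ] face centre in tool [ 0.0367  0.0003 -0.054 ]
near 35.5 tcp [ 0.66   -0.1275  0.1222] w 0.0434 gf 63.2 F [ 0.5  0.3 -2.8]
tilt deg 0.7 normal in tool [ 0.772 -0.006 -0.635] face centre in tool [ 0.0366  0.0006 -0.0541]
```

View pics/s7.png

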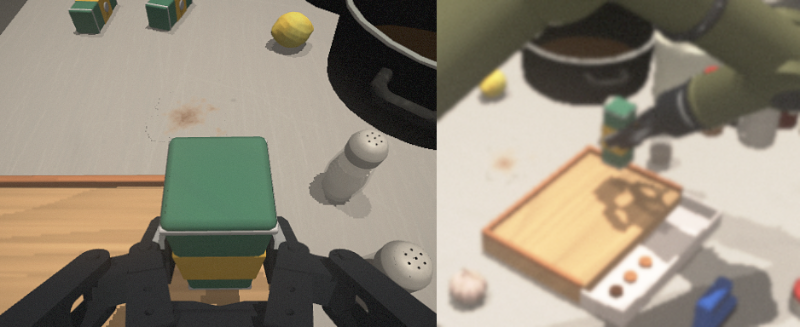

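Hangs vertical, 0.7° off. Lowering onto the board.

```bash
python3 - <<'E'
import re
s=open('h.py').read().replace("    return nn\n","    return c\n");open('h.py','w').write(s)
E
cat >> h.py <<'E'
def place(x,y=-.14):
    c=tilt();print('face',np.round(c,4))
    s=get_state()['tcp_pos'];t=s+np.array([x-c[0],y-c[1],.1435-c[2]]);ctrl.movel(t,max_speed=.05)
    c=tilt();print('face',np.round(c,4));st('hover')
    f0=get_state()['contact_force'][2]
    for i in range(8):
        t=t-[0,0,.001];ctrl.movel(t,max_speed=.02)
        if get_state()['contact_force'][2]>f0+1.5: break
    st('touch %d'%i);tilt()
    ctrl.ungrasp();ctrl.pause(.4);st('open')
    R=Ro.from_quat(get_state()['eef_rot'][[1,2,3,0]]).as_matrix()
    ctrl.movel(get_state()['tcp_pos']-R[:,2]*.12);st('back')
E
python3 - <<'E'
from h import *
place(.66)
p,d,T=wcam();cv2.imwrite('pics/w8.png',p)
E
```

```text
tilt deg 0.9 normal in tool [ 0.775 -0.005 -0.631] face centre in tool [ 0.0379  0.0008 -0.0526]
face [ 0.6607 -0.1435  0.185 ]
tilt deg 1.7 normal in tool [ 0.782  0.013 -0.623] face centre in tool [ 0.0383  0.0033 -0.0519]
face [ 0.6627 -0.1393  0.1437]
hover 36.8 tcp [ 0.6594 -0.1241  0.081 ] w 0.0431 gf 63.3 F [-0.1 -0.4 -2.7]
touch 1 37.3 tcp [ 0.6597 -0.1241  0.0798] w 0.0434 gf 64.0 F [-0.5 -2.5  5.3]
tilt deg 0.9 normal in tool [ 0.776 -0.001 -0.631] face centre in tool [ 0.0377  0.0012 -0.0529]
open 38.2 tcp [ 0.6593 -0.124   0.0787] w 0.0854 gf 0.0 F [ 0.3  0.7 -0.1]
back 39.1 tcp [ 0.6591 -0.2151  0.1554] w 0.0857 gf 0.0 F [-0.2  0.3 -0.4]
```

View pics/w8.png

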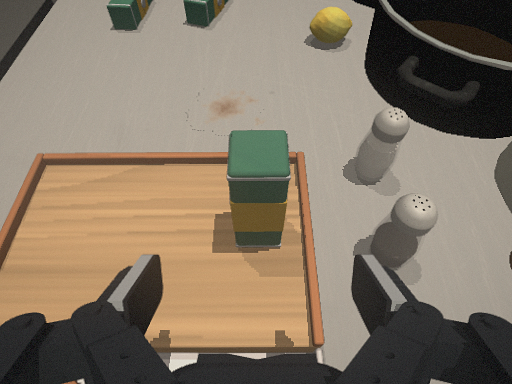

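Tin standing at about (258,190) on the board. Next tin: look again, grip it and test which end is light.

```bash
cat >> h.py <<'E'
def side():
    """after a 3 cm lift: tilt of the tin in the tool's x-z plane from the nearest green/yellow pixels"""
    p,d,T=wcam();h=cv2.cvtColor(p,cv2.COLOR_BGR2HSV);s=get_state()
    k=(h[...,0]>15)&(h[...,0]<95)&(h[...,1]>90)&(h[...,2]>40)&(d>0)
    w=wcloud(T,k,d);R=Ro.from_quat(s['eef_rot'][[1,2,3,0]]).as_matrix();q=(w-s['tcp_pos'])@R
    q=q[(abs(q[:,1])<.024)&(abs(q[:,0])<.07)]
    hi=q[q[:,2]<np.percentile(q[:,2],10)];print('highest part in tool',np.round(hi.mean(0),3),'n',len(q));return hi.mean(0)
def look(tag):
    ctrl.movep([.45,.28,.42],down(0));return tins(tag)
E
python3 - <<'E'
from h import *
s=get_state()['tcp_pos'];ctrl.movel([s[0],s[1],.3])
r=look('w9');t=min(r,key=lambda a:np.hypot(*(a[1]-[.571,.333])))
pick(t[1],t[2]); ctrl.movel([*t[1],.038],max_speed=.04);ctrl.pause(.3);st('up3');side()
p,d,T=wcam();cv2.imwrite('pics/w10.png',p)
E
```

```text
w9 p0.81 [571. 333.] ang 70.9 z 0.041 green 0.17 size 110 41 [220.  64.]
w9 p0.74 [460. 471.] ang 2.8 z 0.040 green 0.00 size 110 42 [140. 139.]
w9 p0.67 [436. 324.] ang 84.7 z 0.041 green 0.01 size 110 41 [230. 154.]
yaw 1.237
pre 45.7 tcp [0.571  0.3335 0.008 ] w 0.0853 gf 0.0 F [ 0.2 -0.6  0.2]
grip 46.1 tcp [0.5714 0.3333 0.0088] w 0.0433 gf 61.3 F [-0.6 -1.3  6.4]
up3 47.3 tcp [0.5713 0.334  0.0383] w 0.0437 gf 61.7 F [0.3 2.1 2.9]
highest part in tool [ 0.033  0.001 -0.057] n 3350
```

View pics/w10.png

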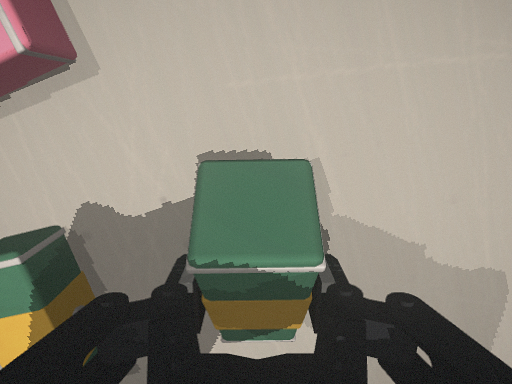

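Light end up on the camera side again, at (255,210). Carrying it over with a higher transit, since one tin is already standing there.

```bash
sed -i 's/\[s\[0\],s\[1\],.2\],max_speed=.1/[s[0],s[1],.26],max_speed=.1/; s/stud_pose(\[x,y,.2\],h)/stud_pose([x,y,.27],h)/' h.py
python3 - <<'E'
from h import *
carry(.565)
if get_state()['width']>.04 and get_state()['gripper_force']>20:
    place(.565)
    s=get_state()['tcp_pos'];ctrl.movel([s[0],s[1],.3])
    r=look('w11');t=min(r,key=lambda a:np.hypot(*(a[1]-[.436,.324])))
    pick(t[1],t[2]); ctrl.movel([*t[1],.038],max_speed=.04);ctrl.pause(.3);st('up3');side()
    p,d,T=wcam();cv2.imwrite('pics/w12.png',p)
    s,_=vision.grab_frame("scene")
    im=np.hstack([p,cv2.resize(s[120:300,120:370],(533,384))]);cv2.imwrite('pics/s12.png',cv2.resize(im,(800,int(im.shape[0]*800/im.shape[1]))))
E
```

```text
lifted 49.8 tcp [0.5712 0.3338 0.2595] w 0.0435 gf 62.8 F [ 0.   0.1 -3.6]
over 52.5 tcp [ 0.565  -0.1276  0.2622] w 0.0433 gf 63.0 F [ 0.1 -0.2 -4.2]
tilt deg 1.1 normal in tool [ 0.756 -0.011 -0.654] face centre in tool [ 0.036  -0.0001 -0.0542]
near 55.6 tcp [ 0.565  -0.1275  0.1221] w 0.0433 gf 63.0 F [ 0.5 -0.4 -4.5]
tilt deg 0.2 normal in tool [ 0.767  0.003 -0.641] face centre in tool [ 0.011   0.094  -0.0187]
face [ 0.659  -0.1348  0.1426]
tilt deg 0.9 normal in tool [ 0.758 -0.008 -0.653] face centre in tool [ 0.0358 -0.001  -0.0544]
face [ 0.4702 -0.1513  0.1855]
hover 57.7 tcp [ 0.4712 -0.1326  0.1231] w 0.0433 gf 63.0 F [-0.  -0.5 -3. ]
touch 7 59.7 tcp [ 0.471  -0.1327  0.115 ] w 0.0436 gf 63.0 F [ 0.2  0.1 -3.9]
tilt deg 1.0 normal in tool [ 0.757 -0.012 -0.653] face centre in tool [ 0.0353 -0.0015 -0.0549]
open 60.6 tcp [ 0.471  -0.1327  0.1151] w 0.0851 gf 0.0 F [-0.2 -0.3 -0.8]
back 61.6 tcp [ 0.4706 -0.2239  0.1918] w 0.0851 gf 0.0 F [-0.1  0.5  0. ]
w11 p0.75 [459. 472.] ang 2.5 z 0.040 green 0.00 size 109 42 [139. 138.]
w11 p0.74 [ 467. -123.] ang 18.1 z 0.045 green 0.06 size 46 15 [509. 136.]
w11 p0.69 [429. 288.] ang 88.0 z 0.041 green 0.02 size 109 41 [252. 158.]
yaw 1.536
pre 68.1 tcp [0.4289 0.2881 0.0079] w 0.0852 gf 0.0 F [-0.5  0.4 -0. ]
grip 68.6 tcp [0.4291 0.2883 0.0086] w 0.0433 gf 60.6 F [-0.7 -0.7  5.5]
up3 69.8 tcp [0.429  0.2876 0.038 ] w 0.0435 gf 61.8 F [ 0.4 -3.2  4. ]
highest part in tool [-0.004 -0.001 -0.041] n 11533
```

View pics/s12.png

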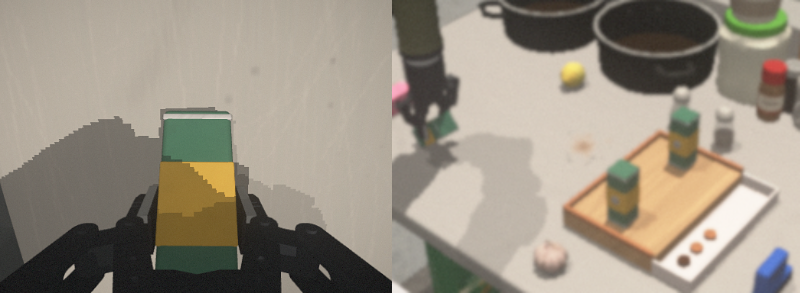

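One slip: `tilt()` measured the standing neighbour, so tin 2 was released about 3 cm high at x≈0.47. The picture shows it standing anyway, at about (622,195). The third tin's light end is on the far side from the camera. I'll fix the measurement, set the tin down and regrip it turned by 180°.

```bash
python3 - <<'E'
s=open('h.py').read()
a=s.index("    n,l,s,_=cv2.connected");b=s.index("    w=wcloud(T,l==i,d);c=w.mean(0)")
new="""    w=wcloud(T,k,d);s=get_state();R=Ro.from_quat(s['eef_rot'][[1,2,3,0]]).as_matrix();q=(w-s['tcp_pos'])@R
    w=w[(abs(q[:,1])<.028)&(abs(q[:,0]-.035)<.03)&(q[:,2]<-.02)]
"""
s=s[:a]+new+s[b:].replace("w=wcloud(T,l==i,d);c=w.mean(0)","c=w.mean(0)",1)
open('h.py','w').write(s)
E
python3 - <<'E'
from h import *
y=-1.606
for z in(.008,.1,.26):print(np.round(ctrl.ik([.429,.288,z],down(y)),2))
for z in (.27,.13,.088):
    p,q=stud_pose([.565,-.14,z],np.pi/2);print(np.round(ctrl.ik(p,q),2))
ctrl.movel([.429,.288,.0085],max_speed=.04);ctrl.pause(.3);st('down')
ctrl.ungrasp();ctrl.pause(.3);ctrl.movel([.429,.288,.25]);st()
ctrl.movep([.429,.2,.42],down(np.pi/2-np.pi)) if ctrl.ik([.429,.2,.42],down(-np.pi/2)) is not None else print('no')
p,d,T=wcam();cv2.imwrite('pics/w13.png',p);st();tins('w13')
E
```

```text
[-0.17  0.74 -0.73  2.03  0.79  0.68  1.68]
[-0.11  0.6  -0.82  1.95  0.59  0.84  1.86]
[-0.1   0.38 -0.77  1.73  0.29  1.15  2.15]
[ 0.84  0.72 -0.48  1.42 -0.47  1.47  0.56]
[ 0.9   0.9  -0.6   1.54 -0.34  1.22  0.6 ]
[ 0.93  0.97 -0.65  1.55 -0.28  1.15  0.58]
down 71.1 tcp [0.4284 0.2883 0.0086] w 0.0435 gf 62.1 F [-2.2 -1.9  6.4]
 73.7 tcp [0.4287 0.2878 0.2493] w 0.0852 gf 0.0 F [ 0.5  0.1 -0.6]
 76.2 tcp [0.4289 0.2001 0.4198] w 0.0854 gf 0.0 F [-0.1  0.7  0.7]
w13 p0.94 [428. 288.] ang 87.3 z 0.041 green 0.02 size 110 40 [258. 195.]
w13 p0.58 [461. 472.] ang 2.4 z 0.040 green 0.00 size 109 42 [237. 290.]
```

Run:
```python
from h import *
import h
h.best_yaw=lambda xy,y: y-np.pi
xy=np.array([.428,.288]);pick(xy,87.3)
ctrl.movel([*xy,.038],max_speed=.04);ctrl.pause(.3);st('up3');s=side()
if s[0]>.02:
    carry(.565);c=tilt();print(c);st()
```

```text
yaw -1.618
pre 79.1 tcp [0.4279 0.2882 0.008 ] w 0.0852 gf 0.0 F [-0.4 -0.7 -0.1]
grip 79.5 tcp [0.4282 0.288  0.0086] w 0.0434 gf 60.5 F [-1.3 -1.2  4.8]
up3 80.7 tcp [0.4281 0.2875 0.038 ] w 0.0432 gf 61.7 F [ 0.6 -3.   5. ]
highest part in tool [ 0.012  0.003 -0.045] n 3083
```

Run:
```python
from h import *
p,d,T=wcam();s,_=vision.grab_frame("scene")
im=np.hstack([p,cv2.resize(s[120:300,120:370],(533,384))]);cv2.imwrite('pics/s14.png',cv2.resize(im,(800,int(im.shape[0]*800/im.shape[1]))))
tilt()
```

```text
Traceback (most recent call last):
  File "h.py", line 55, in tilt
    w=wcloud(T,k,d);s=get_state();R=Ro.from_quat(s['eef_rot'][[1,2,3,0]]).as_matrix();q=(w-s['tcp_pos'])@R
  File "h.py", line 25, in wcloud
    r,c=np.nonzero(mask&(dep>0));return wxyz(T,np.c_[c,r],dep[r,c])
                                        ~~~~^^^^^^^^^^^^^^^^^^^^^^^
  File "h.py", line 20, in wxyz
    c=vision.camera_info("wrist");u=cv2.undistortPoints(np.array(px,float).reshape(-1,1,2),np.array(c['mtx']),np.array(c['dist_coeffs']))[:,0]
                                    ~~~~~~~~~~~~~~~~~~~^^^^^^^^^^^^^^^^^^^^^^^^^^^^^^^^^^^^^^^^^^^^^^^^^^^^^^^^^^^^^^^^^^^^^^^^^^^^^^^^^^
cv2.error: OpenCV(4.12.0) /io/opencv/modules/calib3d/src/undistort.dispatch.cpp:347: error: (-215:Assertion failed) CV_IS_MAT(_src) && CV_IS_MAT(_dst) && (_src->rows == 1 || _src->cols == 1) && (_dst->rows == 1 || _dst->cols == 1) && _src->cols + _src->rows - 1 == _dst->rows + _dst->cols - 1 && (CV_MAT_TYPE(_src->type) == CV_32FC2 || CV_MAT_TYPE(_src->type) == CV_64FC2) && (CV_MAT_TYPE(_dst->type) == CV_32FC2 || CV_MAT_TYPE(_dst->type) == CV_64FC2) in function 'cvUndistortPointsInternal'
```

View pics/s14.png

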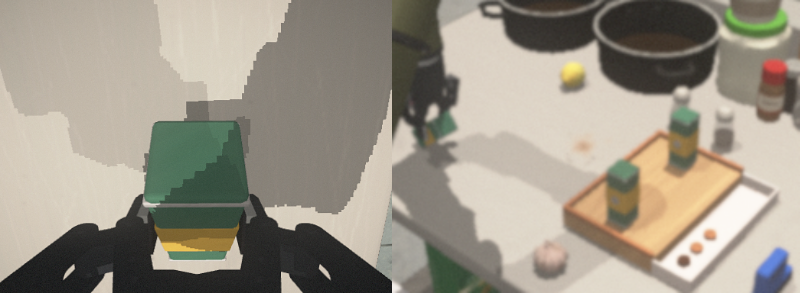

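The light end is up on the camera side, at (195,160); the shadow only confused my colour mask. Carrying on.

```bash
sed -i "s/k=(h\[...,0\]>60)&(h\[...,0\]<90)&(h\[...,1\]>80)&(d<.2)/k=(h[...,0]>50)\&(h[...,0]<105)\&(h[...,1]>60)\&(d<.2)/" h.py
python3 - <<'E'
from h import *
carry(.565);c=tilt();print(c)
E
```

```text
lifted 83.3 tcp [0.4281 0.2875 0.2596] w 0.0432 gf 62.4 F [-0.1  0.5 -4.3]
over 85.9 tcp [ 0.565  -0.1275  0.2621] w 0.0434 gf 62.6 F [ 0.6 -0.2 -4.3]
tilt deg 0.7 normal in tool [ 0.758 -0.005 -0.652] face centre in tool [ 0.0409 -0.0007 -0.0486]
near 89.0 tcp [ 0.565  -0.1275  0.1221] w 0.0436 gf 62.6 F [-0.3 -0.5 -4.3]
tilt deg 1.0 normal in tool [ 0.755 -0.006 -0.655] face centre in tool [ 0.0404 -0.0014 -0.0492]
[ 0.5636292  -0.13929543  0.18470465]
```

Run:
```python
from h import *
place(.565)
s=get_state()['tcp_pos'];ctrl.movel([s[0],s[1],.3]);ctrl.movep([.48,-.16,.45],down(0));st()
tins('w15')
for m in models.masks_of("wrist","chip_1")+models.masks_of("wrist","scraper"):
    _=print(round(m['p'],2),np.round(m['point']))
s,_=vision.grab_frame("scene");p=cv2.imread('pics/w15.png')
im=np.hstack([p,cv2.resize(s[120:300,200:400],(426,384))]);cv2.imwrite('pics/s15.png',cv2.resize(im,(800,int(im.shape[0]*800/im.shape[1]))))
```

```text
tilt deg 0.8 normal in tool [ 0.757 -0.006 -0.653] face centre in tool [ 0.0407 -0.0016 -0.0488]
face [ 0.5634 -0.1388  0.1847]
tilt deg 1.3 normal in tool [ 0.752 -0.007 -0.659] face centre in tool [ 0.0404 -0.0013 -0.049 ]
face [ 0.5654 -0.1404  0.1437]
hover 90.1 tcp [ 0.5668 -0.1288  0.0813] w 0.0437 gf 62.7 F [ 0.7 -0.3 -4.5]
touch 1 90.6 tcp [ 0.5668 -0.1287  0.0798] w 0.0433 gf 63.3 F [-0.4 -2.2  5.1]
tilt deg 0.5 normal in tool [ 0.761 -0.    -0.649] face centre in tool [ 0.0406 -0.0006 -0.0491]
open 91.5 tcp [ 0.5666 -0.1287  0.079 ] w 0.0855 gf 0.0 F [-0.4 -0.5 -1.6]
back 92.5 tcp [ 0.5664 -0.2197  0.1557] w 0.0856 gf 0.0 F [ 0.1 -0.3 -0.3]
 95.3 tcp [ 0.48   -0.1602  0.4493] w 0.0854 gf 0.0 F [-0.   0.2 -0.4]
w15 p0.82 [ 568. -135.] ang 180.0 z 0.142 green 0.03 size 53 46 [240.  88.]
w15 p0.71 [ 668. -127.] ang 2.6 z 0.142 green 0.62 size 63 53 [238.  23.]
w15 p0.69 [ 473. -140.] ang 0.3 z 0.142 green 0.00 size 41 41 [244. 155.]
0.6 [319. 149.]
0.46 [317. 125.]
0.41 [276.  86.]
0.81 [403. 136.]
```

View pics/s15.png

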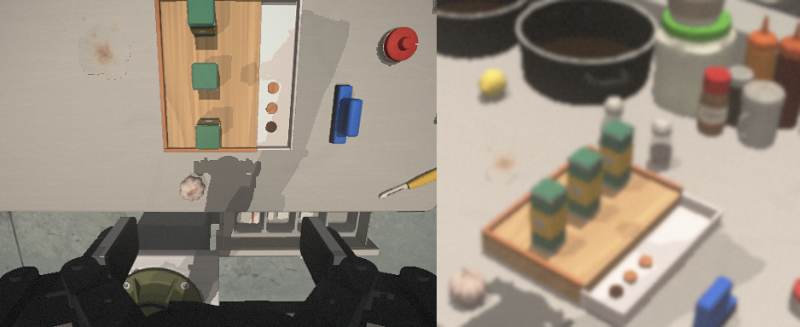

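All three tins stand on the board, at (202,15), (205,76) and (208,135), with their tops at 0.142 m. The three chips are in the trough and the scraper is upright. Handing in.

```bash
python3 -c "
from h import *
print(ticket.close_job())"
```

```text
the job is handed in; nothing more can be done
None
```

The job is handed in, though the hand-in returned no verdict: all three chips are in the trough, the scraper stands released on the table, and the three tins stand heavy end down on the board (one was let go about 3 cm high by mistake but landed upright).

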